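# Zero and lock the roller-gap knob of a dough sheeter

## Task

Reach through the round hole in the yellow guard on the dough sheeter and turn the black knob clockwise until you feel it come gently up against its stop; where the stop lies can only be felt. Then push the knob fully down so that it locks, let go and draw back. Never force the knob, sideways against its stop or down where it will not go, do not lean on the guard, and leave everything else where it is.

Things in the scene. Friction and masses are not known exactly. Their poses are not given: they have to be found in the camera images.
- guard_hole (a point): Centre of the round hole, 98 mm across, in the yellow guard plate (150 mm square, 4 mm thick), at the plate's upper face, 115 mm above the table. x, y: the machine's own level axes; z up. The machine is fixed, 260 x 440 mm; its higher housing, 251 mm high, begins 130 mm from the hole's centre on the +y side.
- knob_grip (a point): Grip point of the black knob: on its upright axis, 17 mm below the guard's upper face, 9 mm below the top of its bar, 23 mm above its skirt. Bar: 46 mm along x, 12 mm thick along y, 32 mm high; white line at the -x end; z up. Skirt: 60 mm across. Turning drag 0.03 N m. The stop, unseen and new each time, lies 0.55 to 1.5 rad clockwise (from above) of the start.
- knob: The whole knob; origin on its axis at the skirt's underside; axes as knob_grip. A hidden tooth under it, 22 mm off the axis, meets the stop's lug (0.2 N m there is 9 N). Only within about 0.12 rad short of the stop can the knob go down; elsewhere the tooth is blocked by the stop ring after 1.5 mm.
- seat: Round grey seat, 76 mm across, fixed in the well below the knob and hidden by it; it carries the hidden stop ring, lug and notch. Origin on the knob's axis, 25 mm below the raised knob's underside; z up. The stop ring and lug bear at most 28 N from the knob.
- plunger (a joint): How far the knob has been pushed down, in m: 0 up, 0.008 fully down and locked. It slides against a steady drag of about 6 N and stays where it is left.
- guard: The yellow guard plate; its origin is at the centre of the hole on the plate's underside.
- cutter_mid (a point): Middle of a loose brass cutter ring, 44 mm across, 15 mm high, on the machine's deck on the hole's -x side. Leave it.
- jar_mid (a point): Middle of a closed white jar with a red cap, 70 mm across, 110 mm high, on the table. Leave it.
- bowl_mid (a point): Middle of a loose steel bowl, 110 mm across, 50 mm high, on the table. Leave it.
- spatula_mid (a point): Middle of a loose spatula lying on the table. Leave it.

How it is judged:
By the outcome, as a careful person would: the job done as asked, in the order asked, and still so for the second after the job is handed in, with the robot touching nothing.
It also fails if it takes over 64 s, if anything falls off the work surface, if the arm or the gripper's body presses on something with over 40 N, if the wrist force passes 120 N, or if a joint passes its speed limit or range.

## Robot

A 6-joint arm with a two-finger parallel gripper is mounted at the origin on the work surface. World frame = base frame: x ahead of the robot, y to its left, z up, the work surface at z = 0. Lengths are in m, angles in degrees, forces in N, time in s.
With the tool pointing down it reaches from about 0.325 to 0.85 m from the base axis. Payload 15.5 kg.
Tool frame: the origin (TCP) lies midway between the tips of the shut fingers; the grasp point (between the pads) lies 19 mm behind it; y points along the fingers, x is the direction in which the jaws open and shut, and the axes are right-handed (so a half turn about y gives the same grasp; the last joint's range is limited). The gripper opens to 91 mm and grips with 3 to 60 N. Pads are 32 mm wide; open, the fingers measure 118 mm over their backs; the gripper's body (76 mm by 178 mm) begins 60 mm behind the grasp point.
Start: joints at [68.726, 28.281, 77.091, -0, 74.628, -5.472], TCP at [0.17, 0.601, 0.214] pointing down, gripper open.
Joint ranges: [-166.48, 166.48], [-47.26, 123.95], [12.59, 153.08], [-70.14, 250.14], [6.76, 159.57], [-176.63, 176.63]. Speed limits (degrees/s): [108.29, 108.29, 147.25, 172.46, 172.46, 172.46].

## Interface

Orientations are given as a 3x3 rotation matrix whose columns are the frame's x, y, z axes.
In Python, from bench import ctrl gives the robot as it stands. The module is installed in compiled form; this text tells all that it offers. Calls block until the motion is done:
- ctrl.goto(position, orientation): joint-space move of the TCP to a pose.
- ctrl.move_l(position, vel=0.15, ori=None, contact_N=None): straight line of the TCP; ori=None keeps the orientation; vel is the mean speed in m/s. With contact_N (N) it stops when the force on the tool has changed by that much, and returns True; else False.
- ctrl.movej(angles): joint-space move.
- ctrl.command_gripper(opening): opening from 0.0 (shut) to 1.0 (fully open); the grip force is fixed at half the most; returns when the fingers have stopped.
- ctrl.sleep(seconds).
- ctrl.ik(position, orientation): joint angles nearest the present ones, or None.
- ctrl.read_camera(name): name is "scene" or "side" or "wrist"; returns the picture (400x640x3 uint8, blue, green, red); there is no depth.
- ctrl.camera_params(name): a dict with "fx", "fy", "cx", "cy" (pixels), "pose" (4x4, takes a point from camera to world coordinates); the wrist camera has in their place "T_tool_cam" (4x4, takes a point from camera to tool coordinates, whose origin is the TCP and whose axes are the tool frame's). Camera axes: x right, y up, looking along -z (the intrinsics and any distortion apply to the point x, -y, -z); pixel columns grow to the right and rows downward; lengths in m; the calibration is good to about 2 mm. A picture is of the moment at which its call begins: read the wrist's pose just before it. camera_params takes no time and is no camera call.
A pose or a line that the arm cannot do raises ctrl.MotionError and nothing moves.
- ctrl.sign_off(): hands the job in, once; it reports no verdict.
Readings, each from a call of its own:
- ctrl.current_t(): time.
- ctrl.current_q(): joint angles.
- ctrl.current_dq(): joint speeds.
- ctrl.current_effort(): joint torques, N m.
- ctrl.current_tool_pos(): TCP position.
- ctrl.current_eef_rot(): TCP orientation.
- ctrl.current_contact_force(): force on the tool from outside, world axes, zero at the start.
- ctrl.current_wrist_torque(): the same for the moment, N m.
- ctrl.current_grip_width(): opening from 0.0 (shut) to 1.0 (fully open).
Only numpy, scipy, OpenCV 4.12 (cv2) and the standard library are available. Lean on these libraries where they do the work, as an engineer would, in place of code of your own. Each camera call takes 0.05 s, during which the arm holds its last target.

## Working session

There is one attempt and no reset: what is moved stays moved. The work goes in short steps, each a Python script; the robot and the scene stay as the last script left them, time stands still between calls to the robot, and variables do not carry over. Pictures are saved under pics/ and viewed, and the job is handed in when it is done.

```bash
mkdir -p pics; ls
python3 - <<'E'
from bench import ctrl
import cv2, numpy as np
np.set_printoptions(precision=4,suppress=True)
print(ctrl.current_t(), ctrl.current_tool_pos(), ctrl.current_eef_rot(), ctrl.current_contact_force())
for n in ["scene","side","wrist"]:
    cv2.imwrite(f"pics/{n}0.png", ctrl.read_camera(n)); print(n, ctrl.camera_params(n))
E
```

```text
pics
0.0 [0.1701 0.601  0.2133] [[ 0.2723 -0.0004 -0.9622]
 [ 0.9622 -0.0012  0.2723]
 [-0.0012 -1.      0.0001]] [-0.7466 -0.2566 -0.6699]
scene {'fx': 447.98414610201525, 'fy': 447.98414610201525, 'cx': 315.5257525588648, 'cy': 202.57123467081, 'pose': array([[ 0.2614, -0.6559,  0.7082,  1.4827],
       [ 0.9652,  0.1719, -0.197 , -0.1901],
       [ 0.0075,  0.735 ,  0.678 ,  1.0808],
       [ 0.    ,  0.    ,  0.    ,  1.    ]])}
side {'fx': 405.8059519985002, 'fy': 405.8059519985002, 'cx': 322.0344160315766, 'cy': 202.01079251435254, 'pose': array([[ 0.9645,  0.174 , -0.1986,  0.2105],
       [-0.2637,  0.5998, -0.7554, -0.939 ],
       [-0.0123,  0.781 ,  0.6244,  0.9788],
       [ 0.    ,  0.    ,  0.    ,  1.    ]])}
wrist {'fx': 300.51151797644707, 'fy': 300.51151797644707, 'cx': 319.37355934900995, 'cy': 201.55055100231053, 'T_tool_cam': array([[ 1.    , -0.    , -0.0011,  0.0002],
       [-0.001 ,  0.2855, -0.9584, -0.1712],
       [ 0.0003,  0.9584,  0.2855,  0.0806],
       [ 0.    ,  0.    ,  0.    ,  1.    ]])}
```

View pics/scene0.png

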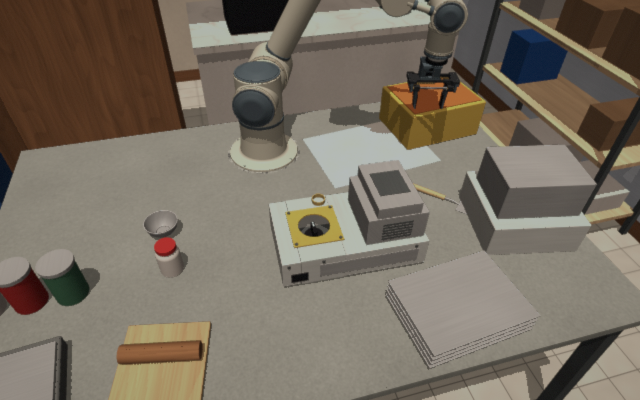

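View pics/side0.png

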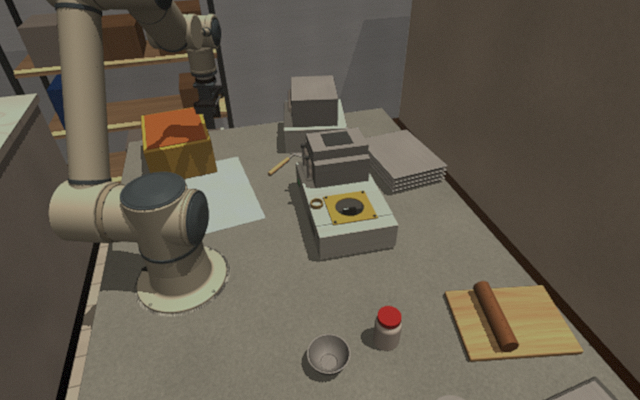

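View pics/wrist0.png

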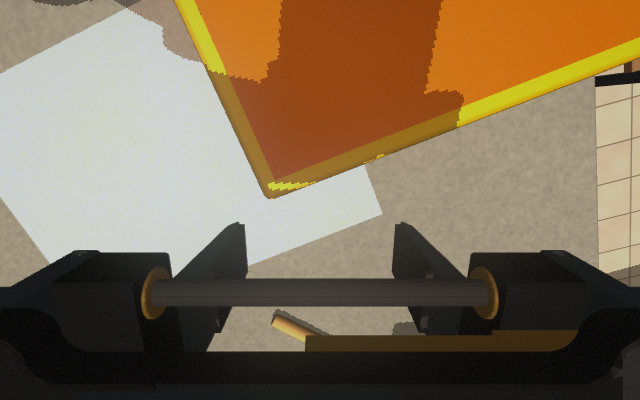

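The scene view shows the guard around (314,225) and the side view shows it around (350,207). The housing is on the machine's +y side. Next I'll mask the plate in both views and cast rays onto z=0.115.

```bash
cat > h.py <<'E'
from bench import ctrl
import cv2, numpy as np
np.set_printoptions(precision=4,suppress=True)
def pose(n):
    p=ctrl.camera_params(n)
    if n!="wrist": return p,p["pose"]
    T=np.eye(4);T[:3,:3]=ctrl.current_eef_rot();T[:3,3]=ctrl.current_tool_pos()
    return p,T@p["T_tool_cam"]
def ray(p,T,u,v):
    d=T[:3,:3]@np.array([(u-p["cx"])/p["fx"],-(v-p["cy"])/p["fy"],-1.])
    return T[:3,3],d
def onz(p,T,uv,z):
    o,d=ray(p,T,*uv); return o+d*(z-o[2])/d[2]
def guard(img,p,T,win=None,z=.115,out=None):
    hsv=cv2.cvtColor(img,cv2.COLOR_BGR2HSV)
    m=cv2.inRange(hsv,(20,140,60),(33,255,255))
    if win:
        k=np.zeros_like(m);a,b,c,d=win;k[b:d,a:c]=255;m&=k
    cs,hier=cv2.findContours(m,cv2.RETR_CCOMP,cv2.CHAIN_APPROX_NONE)
    i=max(range(len(cs)),key=lambda i:cv2.contourArea(cs[i]))
    P=np.array([onz(p,T,q[0],z)[:2] for q in cs[i]])
    r=cv2.minAreaRect((P*1000).astype(np.float32))
    hol=[j for j in range(len(cs)) if hier[0][j][3]==i]
    e=None
    if hol:
        j=max(hol,key=lambda j:cv2.contourArea(cs[j]))
        H=np.array([onz(p,T,q[0],z)[:2] for q in cs[j]])
        e=cv2.fitEllipse((cv2.convexHull((H*1000).astype(np.float32))))
    print("rect",r,"hole",e)
    if out:
        o=img.copy();cv2.drawContours(o,cs,i,(255,0,0),1)
        for j in hol: cv2.drawContours(o,cs,j,(0,0,255),1)
        cv2.imwrite(out,o)
    return r,e
E
python3 - <<'E'
from h import *
for n,w in [("scene",(270,195,360,260)),("side",(315,185,390,230))]:
    p,T=pose(n); guard(cv2.imread(f"pics/{n}0.png"),p,T,w,out=f"pics/g_{n}.png")
E
```

```text
rect ((569.881591796875, 58.37908935546875), (144.2415771484375, 145.13568115234375), 87.43380737304688) hole ((568.4298095703125, 58.22523498535156), (97.49574279785156, 101.6668701171875), 159.14031982421875)
rect ((565.277099609375, 56.64937210083008), (146.8782196044922, 145.62155151367188), 87.48735809326172) hole ((566.2227172851562, 58.97917175292969), (99.35916137695312, 102.18436431884766), 127.01702117919922)
```

Run:
```python
from h import *
a=np.deg2rad(-2.55); X=np.array([np.cos(a),np.sin(a),0]);Y=np.array([-np.sin(a),np.cos(a),0]);Z=np.array([0,0,1.])
R=np.column_stack([Y,-Z,-X]); print(np.linalg.det(R))
p=np.array([.567,.0585,0])
ctrl.move_l([.17,.601,.42],vel=.3)
ctrl.goto(p+[0,0,.42],R); print(ctrl.current_t())
ctrl.move_l(p+[0,0,.25],vel=.2)
P,T=pose("wrist"); im=ctrl.read_camera("wrist"); cv2.imwrite("pics/w1.png",im)
print(T, ctrl.current_t(),ctrl.current_q(),ctrl.current_tool_pos(),ctrl.current_contact_force(),ctrl.current_wrist_torque())
np.save("T1.npy",T)
guard(im,P,T,out="pics/w1g.png")
```

```text
0.9999999999999999
3.375
[[ 0.044  -0.9569 -0.287   0.4869]
 [ 0.999   0.0425  0.0115  0.0622]
 [ 0.0012 -0.2873  0.9578  0.4221]
 [ 0.      0.      0.      1.    ]] 4.425 [ -0.1021  21.8359  82.0501  -0.0007  75.9989 -87.5583] [0.5677 0.0586 0.2512] [-0.1796 -0.1236  0.0856] [-0.0078 -0.0448  0.0042]
rect ((567.9777221679688, 58.28179931640625), (149.87088012695312, 149.8264617919922), 87.36711883544922) hole ((498.5343017578125, -4.988741874694824), (11.89234733581543, 13.007911682128906), 48.36090087890625)
```

View pics/w1g.png

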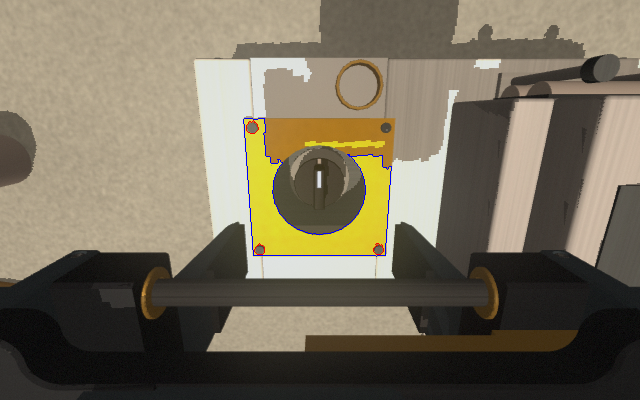

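Run:
```python
from h import *
im=cv2.imread("pics/w1.png")
c=im[110:265,235:405]; c=cv2.convertScaleAbs(cv2.resize(c,None,fx=4.5,fy=3.8 if 0 else 3.8,interpolation=cv2.INTER_NEAREST),alpha=2.2)
cv2.imwrite("pics/w1z.png",c)
# expected pixel positions of bar top corners
P=ctrl.camera_params("wrist");T=np.load("T1.npy")
a=np.deg2rad(-2.63); X=np.array([np.cos(a),np.sin(a),0]);Y=np.array([-np.sin(a),np.cos(a),0])
for z in (.107,.075):
  for sx,sy in [(-23,-6),(-23,6),(23,6),(23,-6)]:
    w=np.array([.568,.0583,z])+X*sx/1e3+Y*sy/1e3
    q=T[:3,:3].T@(w-T[:3,3]); print(z,sx,sy,P["cx"]+P["fx"]*q[0]/-q[2],P["cy"]-P["fy"]*q[1]/-q[2])
```

```text
0.107 -23 -6 313.07141975868535 168.78064378840082
0.107 -23 6 324.39283398178134 168.79966646046157
0.107 23 6 324.1131006791759 210.01652919625965
0.107 23 -6 313.24265566726217 210.00075764230482
0.075 -23 -6 313.5923837524572 163.7455973208233
0.075 -23 6 323.91998446441676 163.76323956027463
0.075 23 6 323.6811522608448 201.6776923529947
0.075 23 -6 313.73013882299756 201.66279302711493
```

View pics/w1z.png

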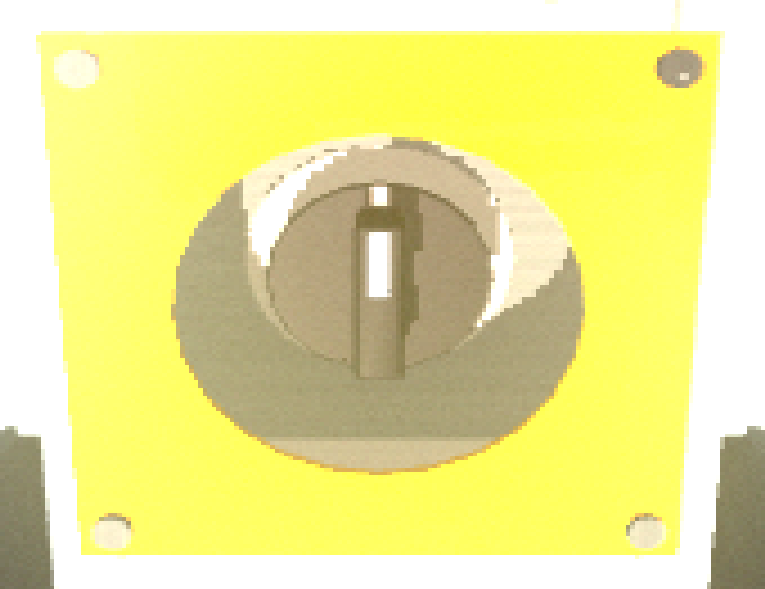

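The knob's bar is at about columns 314–324.5 and rows 169.5–209. That agrees with the computed hole centre to about 0.5 mm. The fingertips sit evenly either side of it. Next I'll narrow the jaws, go down under a contact guard, and look.

Run:
```python
from h import *
a=np.deg2rad(-2.63); X=np.array([np.cos(a),np.sin(a),0]);Y=np.array([-np.sin(a),np.cos(a),0]);Z=np.array([0,0,1.])
R=np.column_stack([Y,-Z,-X])
ctrl.command_gripper(.42); print(ctrl.current_grip_width())
print(ctrl.move_l([.568,.0587,.135],vel=.15,ori=R))
cv2.imwrite("pics/w2.png",ctrl.read_camera("wrist"))
print(ctrl.current_t(),ctrl.current_tool_pos(),ctrl.current_contact_force(),ctrl.current_wrist_torque())
im=cv2.imread("pics/w2.png")[130:310,200:440]
cv2.imwrite("pics/w2z.png",cv2.convertScaleAbs(cv2.resize(im,None,fx=3.3,fy=3.3,interpolation=cv2.INTER_NEAREST),alpha=2.))
```

```text
0.41917446884672543
False
6.3083 [0.5686 0.0587 0.1359] [ 0.2132  0.0184 -0.2553] [ 0.0082  0.0513 -0.0114]
```

View pics/w2z.png

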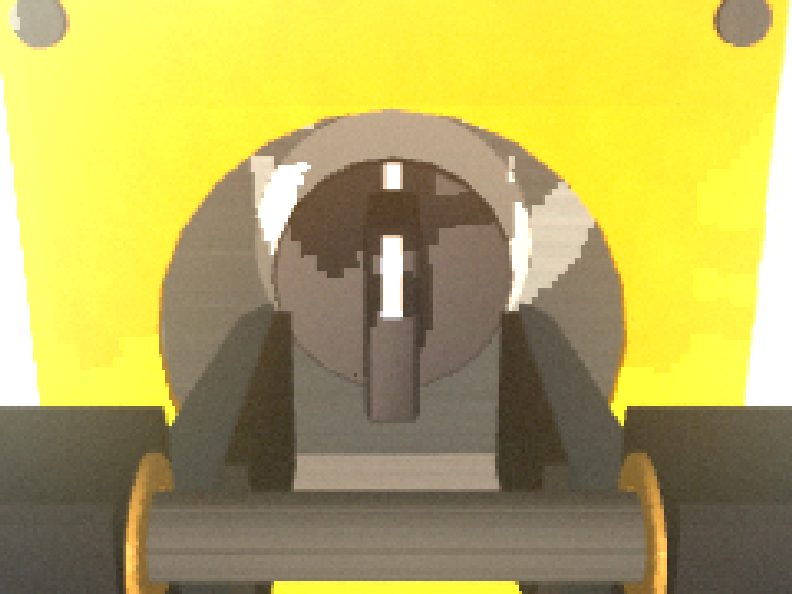

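Run:
```python
from h import *
P,T=pose("wrist")
for u,v in [(318.6,200.5),(318.6,257.4),(310.4,230),(326.8,230)]: print(onz(P,T,(u,v),.107))
a=np.deg2rad(-2.63); X=np.array([np.cos(a),np.sin(a),0]);Y=np.array([-np.sin(a),np.cos(a),0])
for sx in(-23,23):
    w=np.array([.568,.0583,.107])+X*sx/1e3
    q=T[:3,:3].T@(w-T[:3,3]); print(P["cx"]+P["fx"]*q[0]/-q[2],P["cy"]-P["fy"]*q[1]/-q[2])
```

```text
[0.547  0.0594 0.107 ]
[0.5907 0.0574 0.107 ]
[0.5687 0.0526 0.107 ]
[0.5693 0.0643 0.107 ]
318.34851566416995 197.71880851092777
318.38615604177784 257.8062126316602
```

The bar's centre measures (0.568, 0.0583), so I'll shift −0.4 mm in y, descend and grip.

Run:
```python
from h import *
a=np.deg2rad(-2.63); X=np.array([np.cos(a),np.sin(a),0]);Y=np.array([-np.sin(a),np.cos(a),0]);Z=np.array([0,0,1.])
R=np.column_stack([Y,-Z,-X])
print(ctrl.move_l([.5675,.0583,.081],vel=.06,ori=R,contact_N=4))
ctrl.sleep(.2)
F=[(ctrl.current_contact_force(),ctrl.current_wrist_torque()) for _ in range(1)]
print(ctrl.current_t(),ctrl.current_tool_pos(),F)
ctrl.command_gripper(0.0); ctrl.sleep(.3)
print(ctrl.current_t(),ctrl.current_tool_pos(),ctrl.current_grip_width()*.091)
for _ in range(4):
    print(ctrl.current_contact_force(),ctrl.current_wrist_torque()); ctrl.sleep(.05)
q=ctrl.current_q();print(q,ctrl.current_t())
cv2.imwrite("pics/w3.png",ctrl.read_camera("wrist"))
```

```text
False
7.5583 [0.5677 0.0583 0.0813] [(array([-0.0382,  0.1689, -0.0414]), array([ 0.0409,  0.0534, -0.0034]))]
8.375 [0.5675 0.0581 0.081 ] 0.011649681963042897
[-1.0509 -5.973   1.6741] [-0.9759  0.1557 -0.027 ]
[-0.8455 -5.1844  2.4963] [-1.0065  0.1429  0.0359]
[ 0.3424 -6.4499  1.9146] [-1.0246  0.1243 -0.0471]
[-1.0913 -4.7319  2.1172] [-0.9998  0.143  -0.059 ]
[ -0.1424  33.2086  93.0033  -0.02    53.7857 -87.501 ] 8.575
```

View pics/w3.png

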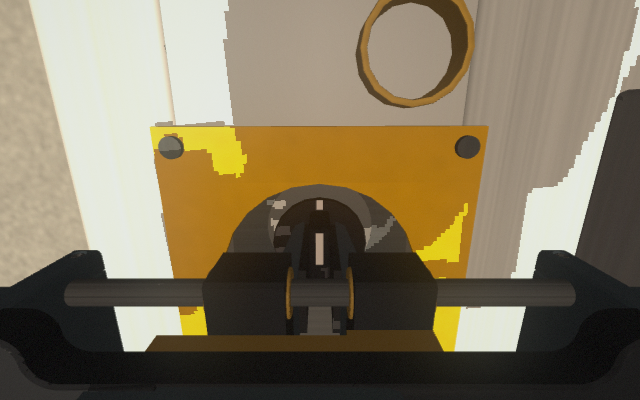

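The grip is good, with 11.65 mm between the pads and the bar held centrally at (319,250). A side load of about −5.5 N in y shows a small offset, so I'll trim that out.

```bash
cat >> h.py <<'E'
def avg(n=5):
    f=[];m=[]
    for _ in range(n):
        f.append(ctrl.current_contact_force());m.append(ctrl.current_wrist_torque());ctrl.sleep(.02)
    return np.mean(f,0),np.mean(m,0)
E
python3 - <<'E'
from h import *
t=np.array([.5675,.0583,.081])
for i in range(4):
    f,m=avg(); print(ctrl.current_t(),t,ctrl.current_tool_pos(),f,m)
    if abs(f[1])<1.5 and abs(f[2])<1.5: break
    d=np.array([0,np.clip(f[1]*5e-5,-3e-4,3e-4),np.clip(f[2]*5e-5,-2e-4,2e-4)])
    t=t+d; ctrl.move_l(t,vel=.01)
np.save("t.npy",t)
E
```

```text
8.7083 [0.5675 0.0583 0.081 ] [0.5675 0.0581 0.081 ] [-0.5078 -5.5931  1.6195] [-0.9921  0.1254 -0.0453]
9.0417 [0.5675 0.058  0.0811] [0.5675 0.058  0.0811] [-0.0917 -3.6872  0.2605] [-0.5711  0.0313 -0.0164]
9.375 [0.5675 0.0578 0.0811] [0.5675 0.058  0.081 ] [ 0.2292 -0.5022 -0.553 ] [-0.0349 -0.0225 -0.0338]
```

Run:
```python
from h import *
t=np.load("t.npy")
a=np.deg2rad(-2.63); X=np.array([np.cos(a),np.sin(a),0]);Y=np.array([-np.sin(a),np.cos(a),0]);Z=np.array([0,0,1.])
R=np.column_stack([Y,-Z,-X])
q0=np.array(ctrl.ik(t,R)); print(q0,ctrl.current_q()); np.save("q0.npy",q0)
tot=0
for d in [1,1,2,4,4,4,4,4,4]:
    q=q0.copy(); tot+=d; q[5]+=tot; ctrl.movej(q)
    t1=ctrl.current_t(); f,m=avg(3)
    print(tot,t1,f,m[2],ctrl.current_q()[5]-q0[5])
    if abs(m[2])>.12 or np.linalg.norm(f)>10: print("STOP");break
print(ctrl.current_t())
```

```text
[ -0.1781  33.2026  93.007   -0.      53.7903 -87.5481] [ -0.1707  33.2077  93.0084   0.0148  53.7871 -87.5505]
1 9.625 [ 0.0897  0.3843 -0.8079] -0.04689842596482021 0.9902467742478791
2 9.925 [ 0.2795  1.6176 -2.0203] -0.0034317452467790255 1.9861412522473358
4 10.225 [ 0.347   2.8098 -1.8769] -0.0339211044142944 3.9411073516122173
8 10.525 [ 0.3928  3.1087 -1.787 ] -0.02293569563625494 7.856353416284563
12 10.825 [ 0.1245  3.4695 -1.9076] -0.033494156994008484 11.82613190001176
16 11.125 [-0.0844  3.5003 -2.1591] -0.010091680238408151 15.8167776116141
20 11.425 [ 0.6606  4.0657 -1.8679] -0.06122004653495039 19.8125924805813
24 11.725 [ 1.0895  3.7083 -2.5809] -0.011709994753673772 23.81233045019252
28 12.025 [ 0.6678  3.7489 -2.101 ] -0.03390110421761298 27.81349051210549
12.075
```

```bash
cat > turn.py <<'E'
from h import *
q0=np.load("q0.npy"); tot=28.0; base=-.03; L=[]
while tot<90:
    q=q0.copy(); tot+=.75; q[5]+=tot; ctrl.movej(q)
    f,m=avg(3); e=ctrl.current_effort()[5]; lag=tot-(ctrl.current_q()[5]-q0[5])
    L.append((tot,m[2],e,lag,*f))
    if abs(m[2]-base)>.07 or lag>.45:
        f,m=avg(6)
        L.append((tot,m[2],e,lag,*f))
        if abs(m[2]-base)>.07 or lag>.45: print("STOP",tot,m);break
    if np.linalg.norm(f)>12: print("force");break
    if ctrl.current_t()>42: print("time"); break
L=np.array(L);print(L[::6]);print(L[-6:]);print(ctrl.current_t(),tot); np.save("tot.npy",tot)
cv2.imwrite("pics/w4.png",ctrl.read_camera("wrist"))
E
python3 turn.py
```

```text
STOP 64.75 [-0.182   0.2951  0.128 ]
[[28.75   -0.0155  0.0173  0.0428  0.7647  3.2381 -2.4265]
 [33.25   -0.0217  0.0404 -0.0013  0.1034  2.6985 -2.8379]
 [37.75   -0.0298  0.0405 -0.0019  0.1524  2.1975 -3.008 ]
 [42.25   -0.0274  0.0407 -0.0003 -0.6421  1.6914 -2.8673]
 [46.75   -0.0316  0.0408  0.0016 -0.704   1.4237 -2.6646]
 [51.25   -0.0462  0.041   0.0007 -1.2326  0.241  -2.8203]
 [55.75    0.0067  0.0412 -0.0008 -1.5436 -0.0925 -2.9778]
 [60.25   -0.0444  0.0412 -0.0016 -2.0785 -0.9503 -2.1209]
 [64.      0.032   0.127   0.0003 -1.7998 -0.5402 -3.0607]]
[[62.5    -0.0226  0.0491 -0.0004 -1.7939 -0.798  -2.3733]
 [63.25    0.031   0.0782 -0.0002 -2.2193 -1.2052 -2.9077]
 [64.      0.0629  0.127   0.0003 -1.6295 -0.3951 -2.9819]
 [64.      0.032   0.127   0.0003 -1.7998 -0.5402 -3.0607]
 [64.75    0.1218  0.1944 -0.0012 -2.1701 -0.4149 -3.6517]
 [64.75    0.128   0.1944 -0.0012 -2.1018 -0.6198 -3.6617]]
26.975 64.75
```

View pics/w4.png

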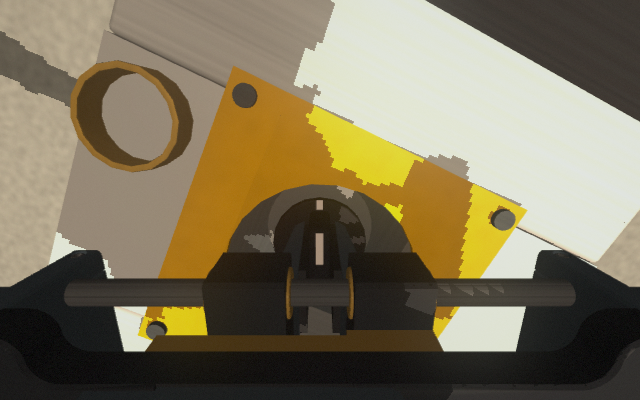

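The torque climbs steadily from 62.5°, giving 0.15 N m at 64.75° against about 0 while turning freely. That is the stop, at about 1.1 rad. The jaws still hold the bar in line, with the white line at (319,250). I'll ease the torque off and push down in small steps while watching Fz.

```bash
cat > push.py <<'E'
from h import *
q0=np.load("q0.npy"); q=q0.copy(); q[5]+=62.75; ctrl.movej(q)
f0,m0=avg(4); print("eased",f0,m0[2],ctrl.current_t())
p0=ctrl.current_tool_pos(); R=ctrl.current_eef_rot(); t=np.load("t.npy"); L=[]
d=0
while d<.0096:
    d+=.0005 if d<.0025 or d>.0065 else .001
    ctrl.move_l([t[0],t[1],t[2]-d],vel=.01)
    f,m=avg(3); z=ctrl.current_tool_pos()[2]
    L.append((d*1e3,(p0[2]-z)*1e3,*f,m[2]))
    if f[2]>12 or abs(m[2])>.25 or np.hypot(f[0],f[1])>10: print("STOP");break
    if ctrl.current_t()>45: print("time");break
print(np.array(L),ctrl.current_t(),ctrl.current_grip_width()*91)
cv2.imwrite("pics/w5.png",ctrl.read_camera("wrist"))
E
python3 push.py
```

```text
eased [-1.9683 -0.3989 -2.6939] 0.03437146607864058 27.3417
STOP
[[ 0.5     0.3008 -3.8176 -1.1946  3.6159  0.0194]
 [ 1.      0.8706 -3.7838 -0.7565  4.6597  0.0135]
 [ 1.5     1.4096 -4.4659 -1.1577  4.7884  0.0086]
 [ 2.      1.9602 -4.0622 -0.9626  4.4368  0.0303]
 [ 2.5     2.4507 -4.5543 -0.7864  4.5722  0.0215]
 [ 3.5     3.5173 -3.3183 -0.6968  3.5808  0.0281]
 [ 4.5     4.5682 -3.1338 -0.7864  3.0241  0.0282]
 [ 5.5     5.5493 -3.8579 -0.9365  3.0706  0.0117]
 [ 6.5     6.5421 -3.8039 -0.8515  2.9374  0.029 ]
 [ 7.      7.0012 -3.7059 -1.5721  4.4713  0.03  ]
 [ 7.5     7.4974 -3.9476 -1.0919  4.5061  0.0293]
 [ 8.      7.9703 -4.4759 -1.1736  4.8085  0.0146]
 [ 8.5     8.1722 -5.5341 -0.9886 11.4373  0.0249]
 [ 9.      8.2869 -7.285  -0.8792 19.3448 -0.0156]] 31.5417 11.790996728712814
```

View pics/w5.png

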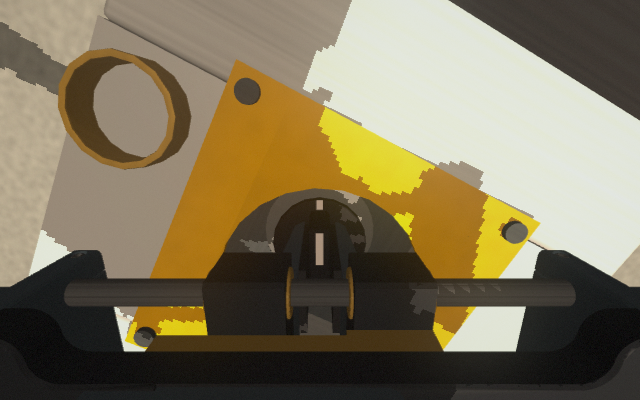

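The plunger moved freely for 8.0 mm at about 4.5 N, then hit its firm end at 8.1–8.3 mm. The jaws still hold the bar at (319,250). Next I'll ease off the push, open the jaws part way, draw back and check.

Run:
```python
from h import *
t=np.load("t.npy")
ctrl.move_l([t[0],t[1],t[2]-.0082],vel=.01); print(avg(4))
ctrl.command_gripper(.42); ctrl.sleep(.2); print(avg(3),ctrl.current_grip_width(),ctrl.current_tool_pos())
print(ctrl.move_l([t[0],t[1],.135],vel=.06,contact_N=6))
cv2.imwrite("pics/w6.png",ctrl.read_camera("wrist"));P,T=pose("wrist");np.save("T6.npy",T)
ctrl.move_l([t[0],t[1],.27],vel=.15)
cv2.imwrite("pics/w7.png",ctrl.read_camera("wrist"))
for n in("scene","side"): cv2.imwrite(f"pics/{n}7.png",ctrl.read_camera(n))
print(ctrl.current_t(),ctrl.current_contact_force())
a=cv2.imread("pics/w6.png")[130:310,200:440]; z=lambda i:cv2.convertScaleAbs(cv2.resize(i,(400,300),interpolation=cv2.INTER_NEAREST),alpha=2.)
b=cv2.imread("pics/w7.png")[80:260,200:440]; s=cv2.imread("pics/scene7.png")[120:300,130:450]; d=cv2.imread("pics/side7.png")[120:390,240:480]
r=lambda i:cv2.resize(i,(400,300))
cv2.imwrite("pics/m7.png",np.vstack([np.hstack([z(a),z(b)]),np.hstack([r(s),r(d)])]))
```

```text
(array([-4.5884, -0.7171,  7.8026]), array([-0.2523,  0.8957,  0.0228]))
(array([0.2832, 0.4069, 0.1593]), array([-0.0614,  0.0473,  0.0058])) 0.4174037999669299 [0.5675 0.0578 0.0729]
False
35.1833 [0.4234 0.4121 0.1523]
```

View pics/m7.png

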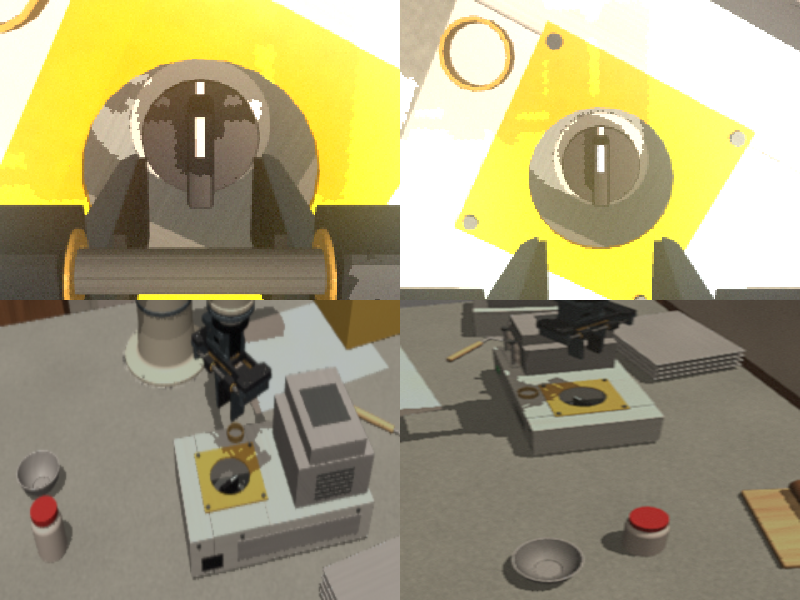

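The knob has turned and sits lower. Its bar is about 15.6 px wide where it was 16.4 px raised, as expected for 8 mm down. The cutter, bowl, jar and guard are where they were, and the tool force is zero. I'm handing the job in.

```bash
python3 -c "
from bench import ctrl
print(ctrl.current_t(),ctrl.current_contact_force()); ctrl.sign_off()"
```

```text
35.1833 [0.42344336 0.41209957 0.15234948]
the job is handed in; nothing more can be done
```

The knob is turned to its stop, pushed fully down and released. I handed the job in at 35.2 s of the 64 s allowed, with the gripper drawn back well clear of the guard.

- **Turning:** I gripped the bar through the hole and turned it clockwise in small steps. The torque began to rise at about 62.5–63° (1.1 rad). I stopped at 64.75°, with about 0.15 N m more than when turning freely, then eased that off.
- **Pushing down:** The knob slid 8.0 mm at about 4.5 N and then met a firm end. The force there peaked at 19 N, from one 0.5 mm step that went past my 12 N threshold.
- **Last checks:** The tool force was about zero once released. The bar's size in the wrist picture fits the knob staying 8 mm down. By eye, the guard, cutter, jar, bowl and spatula look unmoved.
- **Disagreements:** The lock itself could not be seen; it is inferred from the full travel, the firm end and the knob staying down. A side load of about 5.5 N on the knob when first gripped was trimmed out before turning. Side loads of about 2–4 N came back while turning, and about 7 N at the bottom of the push.

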